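# Load and lock the sauce-pot steriliser on the bar

### The job

Put every white sauce pot into the round steriliser on the bar, then fit its lid: set it in with the handle pointing at the white marks, push it down against the springy seal and give it a quarter-turn clockwise so that it locks with the handle pointing at the red marks. Then swing the orange safety latch fully over the lid's rim, and only after that press the green start button all the way in. Do not tip over any of the other things on the bar.

Things in the scene. Friction and masses are not known exactly. Their poses are not given: they have to be found in the camera images.
- steriliser: Round blue-grey countertop steriliser, fixed to the bar, 230 mm outer diameter, 124 mm high. Origin: on its vertical axis at bar level, z up. On its -x side a black control panel, 75 x 130 mm, 50 mm high, centre 145 mm from the axis. On its -y side the latch post. White marks outside the collar on the +x and -x sides, red marks on the +y and -y sides.
- well (a point): Centre of the well's flat floor, 40 mm above the bar; the well is 164 mm in diameter; its steel rim ledge is 104 mm above the bar.
- seal (a point): Centre of the top plane of the springy red seal ring (165 to 177 mm diameter) on the rim ledge, when free: 118 mm above the bar (this point does not move with the ring). The ring can be pressed down 12 mm: about 6 N to start, 17 N fully down, the lid's own weight counting towards it. It is slippery.
- gap (a point): Middle of one of two open gaps in the collar (the other is opposite, on -x), 101 mm from the axis, at the collar's top, 123.5 mm above the bar. Each gap is about 64 degrees wide; the lid's lugs go down through them. The collar's inner diameter is 217 mm.
- claw (a point): Top middle of one of two polished steel claws (the other is opposite, on -y): arcs of 116 degrees on the collar, reaching inwards to a circle of 187 mm diameter, 115.5 to 123.5 mm above the bar. Stops below the claws let lugs that have been pushed down turn clockwise (from above) from a gap to 3 degrees past a claw's middle, and block anticlockwise turning.
- lid: Round steel lid, about 0.45 kg, 180 mm diameter, 14 mm thick, right side up on the bar at the start. Origin: centre of its underside, z up. Two lugs, 44 mm wide, 6 mm thick, flush with the underside, stick out along +x and -x to 102 mm from the centre. Half a turn makes no difference. Locked: lid x along the steriliser's y, underside about 109.5 mm above the bar, held up against the claws by the seal.
- lid_handle (a point): Top centre of the lid's handle: a black bar 110 mm long along the lid's x, 24 mm wide, from 14 to 52 mm above the underside. Set in with lid x along the steriliser's x (within 15 degrees) the lid rests on the seal, underside about 117.5 mm above the bar; pushed down 9 to 11 mm it can be turned, before that not.
- pot1: Open white ceramic sauce pot, upright at the start, 52 mm diameter, 66 mm tall, 0.16 kg; it may be absent. Origin: centre of its underside, z up. It may stand or lie in the well so long as it is below the rim; four fit standing with their centres 52 mm from the well's axis.
- pot2: Open white ceramic sauce pot, upright at the start, 52 mm diameter, 66 mm tall, 0.16 kg; it may be absent. Origin: centre of its underside, z up. It may stand or lie in the well so long as it is below the rim; four fit standing with their centres 52 mm from the well's axis.
- pot3: Open white ceramic sauce pot, upright at the start, 52 mm diameter, 66 mm tall, 0.16 kg; it may be absent. Origin: centre of its underside, z up. It may stand or lie in the well so long as it is below the rim; four fit standing with their centres 52 mm from the well's axis.
- pot4: Open white ceramic sauce pot, upright at the start, 52 mm diameter, 66 mm tall, 0.16 kg; it may be absent. Origin: centre of its underside, z up. It may stand or lie in the well so long as it is below the rim; four fit standing with their centres 52 mm from the well's axis.
- latch (a joint): Angle of the orange latch on its post, rad: 0 = closed, pointing to the steriliser's axis over the lid's rim; grows to 1.75 as it swings open anticlockwise (from above). Stays where it is left; light friction (0.05 N m). Arm 62 mm long, underside 126 mm above the bar: it passes over a locked lid but runs against one that is not down.
- latch_peg (a point): Top centre of the upright orange peg on the latch arm, the place to hold or push it: 16 mm diameter, from 132 to 158 mm above the bar, 50 mm from the pivot.
- latch_pivot (a point): Pivot of the latch (vertical axis), on top of its post (26 mm diameter), 130 mm from the steriliser's axis on its -y side, 126 mm above the bar.
- start (a joint): Travel of the green start button, m: 0 = out, 0.006 = fully in, which takes 5 N; it springs back.
- start_top (a point): Centre of the top of the green start button, 34 mm diameter, facing up on the control panel, 68 mm above the bar when out; the button is on the steriliser's -x side, 150 mm from its axis.
- sauce1: Bystander: closed amber sauce jar with black cap, 52 mm diameter, 75 mm tall, standing among the pots. Origin: centre of its underside.
- sauce2: Bystander: closed red sauce jar with black cap, 52 mm diameter, 75 mm tall, standing among the pots. Origin: centre of its underside.
- mug: Bystander: blue mug, 80 mm diameter, 90 mm tall. Origin: centre of its underside.
- tin: Bystander: black candle tin, 80 mm diameter, 70 mm tall. Origin: centre of its underside.

How it is judged:
By the outcome, as a careful person would: the job done as asked, in the order asked, and still so for the second after the job is handed in, with the robot touching nothing.
Of pot1, pot2, pot3, pot4 only 2 to 4 are there at a start; the rules pass over those that are not, and their reading is None.
At some moment in a run one of pot1, pot2, pot3, pot4 may be knocked a few centimetres aside while the robot is not near it.
Once in a run the grip may slacken for a moment while it holds something.
It also fails if it takes over 210 s, if anything falls off the work surface, if the arm or the gripper's body presses on something with over 40 N, if the wrist force passes 120 N, or if a joint passes its speed limit or range.

### The arm

A 6-joint arm with a two-finger parallel gripper is mounted at the origin on the work surface. World frame = base frame: x ahead of the robot, y to its left, z up, the work surface at z = 0. Lengths are in m, angles in degrees, forces in N, time in s.
With the tool pointing down it reaches from about 0.375 to 0.9 m from the base axis. Payload 3.1 kg.
Tool frame: the origin (TCP) lies at the very end of the fingers, on their centre line; the grasp point (between the pads) lies 19 mm behind it; z points along the fingers, y is the line along which they close (so a half turn about z gives the same grasp; the last joint's range is limited). The gripper opens to 87 mm and grips with 3 to 60 N. Pads are 19 mm wide; open, the fingers measure 117 mm over their backs; the gripper's body (75 mm by 190 mm) begins 51 mm behind the grasp point.
Start: joints at [53.314, 30.224, 82.088, -0, 67.689, -10.227], TCP at [0.278, 0.56, 0.223] pointing down, gripper open.
Joint ranges: [-176.69, 176.69], [-43.24, 126.21], [12.49, 139.97], [-82, 262], [0, 151.66], [-163.58, 163.58]. Speed limits (degrees/s): [159.86, 159.86, 180, 180, 180, 180].

### API

Orientations are given as a 3x3 rotation matrix whose columns are the frame's x, y, z axes.
In Python, from rig import bot, imaging gives the robot as it stands.
- The arm moves only by the tool drive_tool, never from a script. Its argument "deltas" is text: rows parted by semicolons, each of 5 numbers parted by spaces: the finger opening in mm, from 0 to 87, then the shift along the world's x, y, z in mm, then the turn about the world's z in rad. In form: jaw dx dy dz twist; .... A call has 1 to 12 rows; each row is the pose to reach, as a shift and turn from the pose commanded when the call began; what a row does not reach only later rows make up. A row lasts 1/10 s, in which the tool goes at most 50 mm and 8.59 degrees, less where a joint would pass 70% of its speed; a pose out of reach is approached as far as the arm can. A call with a gripper value outside its range is refused whole. The fingers move at their own pace and stop on an object; the grip force is fixed at half the most. Time passes only in rows, so rows that repeat a pose let the fingers close. It gives the time, the measured TCP pose, the force, the opening and the grip force at its end, in the units of the state.
- bot.read_state(): the state, without advancing time (a new reading comes with each control period).
- imaging.capture(name): name is "scene" or "top" or "wrist"; returns the picture (480x640x3 uint8, red, green, blue); there is no depth.
- imaging.camera_model(name): a dict with "fx", "fy", "cx", "cy" (pixels), "T" (4x4, takes a point from camera to world coordinates). Camera axes: x right, y down, z forward; pixel columns grow to the right and rows downward; lengths in m; the calibration is good to about 2 mm. The wrist camera is an equidistant fisheye: a pixel r from the principal point sees the ray r / f radians off the axis. A picture is of the moment at which its call begins: read the wrist's pose just before it. camera_model takes no time and is no camera call; for the wrist camera it gives the pose at the moment of the call.
- bot.hand_in(): hands the job in; it is judged then, once.
The state is a dict: "time_s": time; "joint_positions": joint angles; "qvel": joint speeds; "tau": joint torques, N m; "position": TCP position; "tcp_rot": TCP orientation; "force": force on the tool from outside, world axes, zero at the start; "moment": the same for the moment, N m; "opening": opening from 0.0 (shut) to 1.0 (fully open); "grasp_force": force on a finger pad.
Only numpy, scipy, OpenCV 4.12 (cv2) and the standard library are available. Lean on these libraries where they do the work, as an engineer would, in place of code of your own. Each camera call takes 0.05 s, during which the arm holds its last target. There are 200 camera calls.

## Working session

There is one attempt and no reset: what is moved stays moved. The work goes in short steps, Python scripts to look and compute and a tool call to move; the robot and the scene stay as the last step left them, time stands still between calls to the robot, and variables do not carry over. Pictures are saved under pics/ and viewed, at most 14 in all, crops included, and the job is handed in when it is done.

Besides the shell and the picture viewer there is one more tool, called after "Call:" as name(argument=value, ...) on one line, values as JSON. drive_tool: Moves the arm, as the interface text tells. Its arguments: {"type":"object","properties":{"deltas":{"type":"string"}},"required":["deltas"]}

```bash
ls; mkdir -p pics
python3 - <<'E'
from rig import bot, imaging
import cv2, numpy as np
for n in ("scene","top","wrist"):
    im=imaging.capture(n); cv2.imwrite(f"pics/{n}0.png",im[:,:,::-1]); m=imaging.camera_model(n); print(n,m["fx"],m["fy"],m["cx"],m["cy"],np.round(m["T"],3).tolist())
s=bot.read_state(); print(s["time_s"],s["position"],np.round(s["tcp_rot"],3).tolist())
E
```

```text
pics
scene 495.0568541599008 495.0568541599008 324.41261754657455 244.20475268582544 [[0.179, 0.707, -0.685, 1.281], [0.984, -0.135, 0.118, -0.18], [-0.009, -0.695, -0.719, 0.896], [0.0, 0.0, 0.0, 1.0]]
top 521.8236872282251 521.8236872282251 316.6994949065138 236.06019336397435 [[0.03, -0.995, 0.096, 0.391], [-0.999, -0.031, -0.014, -0.044], [0.017, -0.096, -0.995, 1.566], [0.0, 0.0, 0.0, 1.0]]
wrist 371.64829954431775 371.64829954431775 323.75344697153577 246.35621712589534 [[0.445, 0.855, 0.266, 0.205], [0.896, -0.424, -0.132, 0.596], [-0.0, 0.297, -0.955, 0.385], [0.0, 0.0, 0.0, 1.0]]
0.15 [0.27811189 0.55909764 0.22179121] [[-0.895, 0.446, -0.001], [0.446, 0.895, -0.001], [0.0, -0.002, -1.0]]
```

View pics/top0.png

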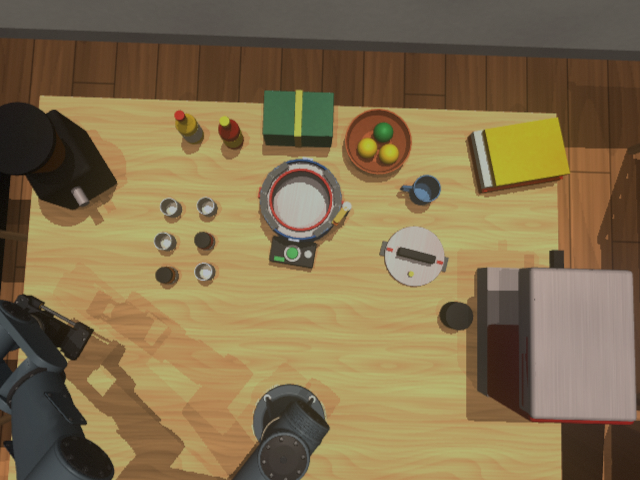

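View pics/scene0.png

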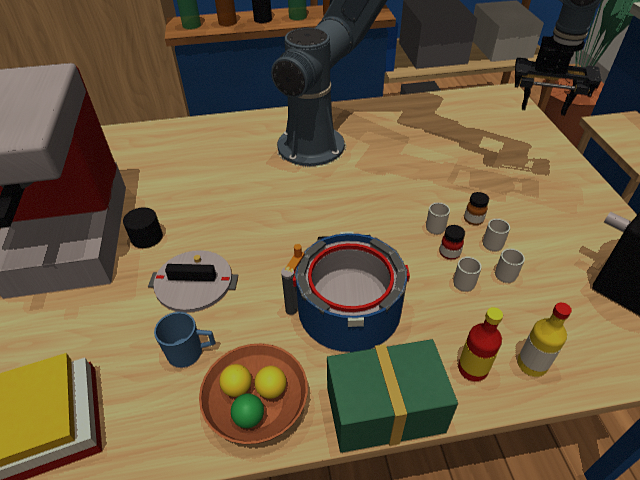

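Both show four white pots and two jars in a cluster: in the top view the pots are at (171,208), (206,206), (165,241), (205,271) and the jars at (204,240), (165,274). The steriliser is at about (300,200) with its panel at (293,252), the latch at (342,212), the lid at (415,256), the mug at (425,190) and the tin at (456,316).

```bash
cat > h.py <<'E'
from rig import bot, imaging
import cv2, numpy as np
def cam(n): return imaging.camera_model(n)
def ray(n,uv,m=None):
    m=m or cam(n); x=(uv[0]-m["cx"])/m["fx"]; y=(uv[1]-m["cy"])/m["fy"]
    if n=="wrist":
        r=np.hypot(x,y); k=np.sin(r)/r if r>1e-9 else 1; d=np.array([x*k,y*k,np.cos(r)])
    else: d=np.array([x,y,1.])
    T=np.array(m["T"]); d=T[:3,:3]@d; return T[:3,3],d/np.linalg.norm(d)
def plane(n,uv,z,m=None):
    o,d=ray(n,uv,m); return o+d*(z-o[2])/d[2]
def tri(rays):
    A=np.zeros((3,3)); b=np.zeros(3)
    for o,d in rays:
        P=np.eye(3)-np.outer(d,d); A+=P; b+=P@o
    p=np.linalg.solve(A,b); return p,max(np.linalg.norm((np.eye(3)-np.outer(d,d))@(p-o)) for o,d in rays)
def proj(n,p,m=None):
    m=m or cam(n); T=np.array(m["T"]); c=T[:3,:3].T@(np.array(p)-T[:3,3])
    if n=="wrist":
        r=np.hypot(c[0],c[1]); a=np.arctan2(r,c[2]); c=np.array([c[0]/r*a,c[1]/r*a,1])
    return np.array([m["cx"]+m["fx"]*c[0]/c[2],m["cy"]+m["fy"]*c[1]/c[2]])
def snap(n,f):
    m=cam(n); im=imaging.capture(n); cv2.imwrite(f"pics/{f}.png",im[:,:,::-1]); return im,m
E
python3 - <<'E'
from h import *
np.set_printoptions(precision=3,suppress=True)
for k,uv in dict(p1=(171,208),p2=(206,206),p3=(165,241),p4=(205,271),j1=(204,240),j2=(165,274)).items(): print(k,plane("top",uv,.066))
print("ster",plane("top",(301,200),.124),"btn",plane("top",(292,254),.068),"lid",plane("top",(415,256),.014),"mug",plane("top",(425,190),.09),"tin",plane("top",(456,316),.07),"peg",plane("top",(347,207),.158))
top=cv2.imread("pics/top0.png"); sc=cv2.imread("pics/scene0.png")
a=cv2.resize(top[140:300,140:480],None,fx=2.3,fy=2.3,interpolation=cv2.INTER_CUBIC); cv2.imwrite("pics/topcrop.png",a); print(a.shape)
E
```

```text
p1 [0.603 0.358 0.066]
p2 [0.612 0.258 0.066]
p3 [0.507 0.37  0.066]
p4 [0.425 0.251 0.066]
j1 [0.514 0.259 0.066]
j2 [0.413 0.365 0.066]
ster [ 0.629 -0.017  0.124] btn [0.481 0.004 0.068] lid [ 0.49  -0.361  0.014] mug [ 0.676 -0.372  0.09 ] tin [ 0.319 -0.469  0.07 ] peg [ 0.609 -0.144  0.158]
(368, 782, 3)
```

View pics/topcrop.png

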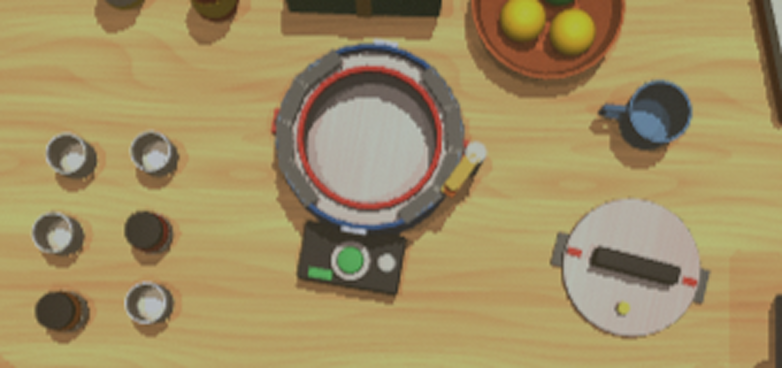

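The crop confirms the layout. The latch post cap is at crop (477,152), with the arm pointing down-left and open about 60°. The lid handle runs roughly along world y. Next I move above the pots and measure from the wrist camera.

Call:
drive_tool(deltas="87 220 -260 40 -0.46; 87 220 -260 40 -0.46; 87 220 -260 40 -0.46; 87 220 -260 40 -0.46; 87 220 -260 40 -0.46; 87 220 -260 40 -0.46; 87 220 -260 40 -0.46; 87 220 -260 40 -0.46; 87 220 -260 40 -0.46; 87 220 -260 40 -0.46")

```text
time_s: 1.15
position: [0.4973, 0.3, 0.262]
tcp_rot: [[-0.605, 0.796, -0.002], [0.796, 0.605, -0.0], [0.001, -0.001, -1.0]]
force: [-0.1, 0.2, 0.3]
opening: 1.001
grasp_force: 0.0
```

Run:
```python
from h import *
im,m=snap("wrist","w1"); s=bot.read_state(); print(s["time_s"],s["position"],np.round(s["tcp_rot"],3).tolist(),np.array(m["T"]).round(3).tolist())
import pickle; pickle.dump(m,open("w1.pkl","wb"))
```

```text
1.2 [0.49714396 0.3004061  0.26213206] [[-0.606, 0.796, -0.001], [0.796, 0.606, -0.0], [0.001, -0.001, -1.0]] [[0.796, 0.579, 0.179, 0.448], [0.606, -0.76, -0.236, 0.365], [-0.001, 0.296, -0.955, 0.425], [0.0, 0.0, 0.0, 1.0]]
```

View pics/w1.png

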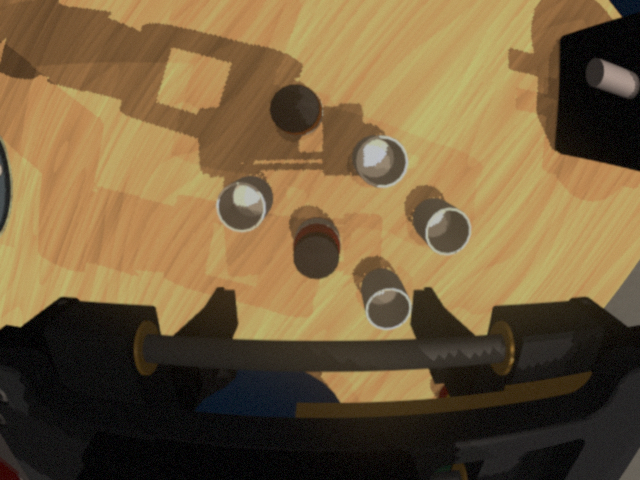

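The wrist view shows the four pot rims at about (242,206), (381,161), (447,231) and (387,308), and jars at (296,110) and (317,248).

```bash
cat >> h.py <<'E'
def rims(im):
    hsv=cv2.cvtColor(im,cv2.COLOR_RGB2HSV); out=[]
    mk=((hsv[...,1]<60)&(hsv[...,2]>165)).astype(np.uint8)*255
    cs,_=cv2.findContours(mk,cv2.RETR_EXTERNAL,cv2.CHAIN_APPROX_NONE)
    for c in cs:
        if len(c)<60: continue
        h=cv2.convexHull(c); (x,y),(a,b),t=cv2.fitEllipse(h) if len(h)>5 else ((0,0),(0,0),0)
        if 28<a and b<110 and a/b>.75: out.append((x,y,a,b))
    return out
E
python3 - <<'E'
from h import *; import pickle
m=pickle.load(open("w1.pkl","rb")); im=cv2.imread("pics/w1.png")[:,:,::-1].copy()
for r in rims(im):
    print(np.round(r,1),plane("wrist",r[:2],.066,m).round(4), [proj("top",plane("wrist",r[:2],z,m)).round(1).tolist() for z in (.06,.066,.072)])
E
```

```text
[388.3 309.   39.7  45.9] [0.6145 0.2623 0.066 ] [[205.6, 204.7], [204.5, 205.3], [203.5, 205.9]]
[448.  231.2  43.3  47.8] [0.6078 0.3678 0.066 ] [[168.4, 205.8], [167.8, 206.4], [167.2, 207.0]]
[383.  161.3  48.9  51. ] [0.5086 0.38   0.066 ] [[162.1, 240.3], [161.6, 240.4], [161.0, 240.6]]
```

Call:
drive_tool(deltas="87 11 80 -100 0; 87 11 80 -100 0; 87 11 80 -100 0; 87 11 80 -100 0; 87 11 80 -100 0")

```text
time_s: 1.7
position: [0.508, 0.3805, 0.1621]
tcp_rot: [[-0.607, 0.795, -0.001], [0.795, 0.607, -0.001], [-0.0, -0.002, -1.0]]
force: [0.2, 0.4, -0.3]
opening: 1.0
grasp_force: 0.0
```

```bash
sed -i 's/hsv\[...,2\]>165/hsv[...,2]>vt/; s/def rims(im)/def rims(im,vt=165)/' h.py
python3 - <<'E'
from h import *; import pickle
m1=pickle.load(open("w1.pkl","rb")); im1=cv2.imread("pics/w1.png")[:,:,::-1].copy()
for r in rims(im1,125): print("lo",np.round(r,1),plane("wrist",r[:2],.066,m1).round(4))
im,m=snap("wrist","w2"); s=bot.read_state(); print(s["position"])
for r in rims(im): print(np.round(r,1),plane("wrist",r[:2],.066,m).round(4), tri([ray("wrist",r[:2],m),ray("wrist",(383,161.3),m1)]))
print(proj("wrist",s["position"],m))
E
```

```text
lo [388.1 308.4  41.   46.6] [0.6137 0.2627 0.066 ]
lo [447.6 230.8  44.5  48.1] [0.6071 0.3679 0.066 ]
lo [240.9 206.6  47.9  49.6] [0.424  0.2595 0.066 ]
lo [383.6 160.9  47.2  51.6] [0.5088 0.3806 0.066 ]
[0.50896387 0.38011171 0.16324427]
[319.4 253.4  53.9  62.3] [0.5079 0.3753 0.066 ] (array([0.50554557, 0.37931445, 0.08087106]), np.float64(0.0004622553249249002))
[324.74767657 309.98606028]
```

View pics/w2.png

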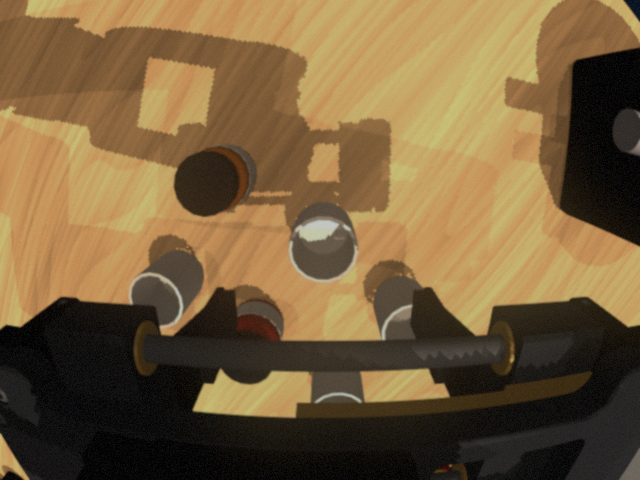

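The pot below is at about (323,247), 67 px wide, centred between the fingers as predicted. I'll descend and grasp.

Call:
drive_tool(deltas="87 0 0 -60 0; 87 0 0 -128 0; 87 0 0 -128 0; 87 0 0 -128 0; 0 0 0 -128 0; 0 0 0 -128 0; 0 0 0 -128 0; 0 0 0 -128 0; 0 0 0 -128 0; 0 0 0 -128 0; 0 0 0 -128 0")

```text
time_s: 2.85
position: [0.509, 0.3793, 0.0354]
tcp_rot: [[-0.605, 0.797, -0.001], [0.797, 0.605, -0.001], [-0.0, -0.001, -1.0]]
force: [-2.1, -0.9, 5.3]
opening: 0.592
grasp_force: 30.0
```

Run:
```python
from h import *; import pickle
m1=pickle.load(open("w1.pkl","rb")); m=dict(m1); im2=cv2.imread("pics/w2.png")
# height of rim from w1/w2: w2 camera pose = w1 pose shifted by measured TCP motion
T=np.array(m1["T"]).copy(); T[:3,3]+=np.array([.509,.3801,.1632])-np.array([.4971,.3004,.2621]); m["T"]=T
print(tri([ray("wrist",(323,248),m),ray("wrist",(383.3,161),m1)]))
im,_=cv2.imread("pics/top0.png"),0
# steriliser from first top picture: red seal ring
hsv=cv2.cvtColor(im,cv2.COLOR_BGR2HSV); mk=(((hsv[...,0]<8)|(hsv[...,0]>172))&(hsv[...,1]>120)&(hsv[...,2]>90)).astype(np.uint8)
mk[:, :262]=0; mk[:,340:]=0; mk[:150]=0; mk[240:]=0
c=max(cv2.findContours(mk,cv2.RETR_EXTERNAL,cv2.CHAIN_APPROX_NONE)[0],key=len)
e=cv2.fitEllipse(cv2.convexHull(c)); print(e, plane("top",e[0],.118))
g=cv2.inRange(hsv,(45,100,70),(85,255,255)); g[:,:262]=0;g[:,340:]=0;g[:235]=0;g[275:]=0
n,l,st,ce=cv2.connectedComponentsWithStats(g)
for i in range(1,n): print(st[i],ce[i],plane("top",ce[i],.068))
```

```text
(array([0.50805722, 0.38022712, 0.06960751]), np.float64(9.448139232852898e-05))
((300.32818603515625, 199.3756561279297), (62.170074462890625, 62.77919006347656), 99.82906341552734) [ 0.63211008 -0.01521536  0.118     ]
[287 248  11  11  93] [291.97849462 252.8172043 ] [0.48445746 0.00462509 0.068     ]
[274 256  11   6  50] [278.62 258.54] [0.46683462 0.04233623 0.068     ]
```

Call:
drive_tool(deltas="0 0 0 50 0; 0 0 0 100 0; 0 0 0 150 0; 0 155 -436 200 0; 0 155 -436 200 0; 0 155 -436 200 0; 0 155 -436 200 0; 0 155 -436 200 0; 0 155 -436 200 0; 0 155 -436 200 0; 0 155 -436 200 0; 0 155 -436 200 0")

```text
time_s: 4.05
position: [0.6594, -0.0439, 0.2325]
tcp_rot: [[-0.604, 0.797, -0.001], [0.797, 0.604, 0.0], [0.001, -0.0, -1.0]]
force: [1.3, 0.1, -2.2]
opening: 0.59
grasp_force: 30.0
```

Call:
drive_tool(deltas="0 0 0 0 0; 0 0 0 0 0; 0 0 0 0 0")

```text
time_s: 4.35
position: [0.6583, -0.041, 0.2321]
tcp_rot: [[-0.605, 0.796, -0.002], [0.796, 0.605, 0.001], [0.002, -0.001, -1.0]]
force: [0.7, 0.5, -2.0]
opening: 0.59
grasp_force: 30.0
```

Run:
```python
from h import *; import pickle
im,m=snap("wrist","w3"); s=bot.read_state(); print(s["position"]); pickle.dump(m,open("w3.pkl","wb"))
```

```text
[ 0.65832835 -0.04049174  0.23217925]
```

View pics/w3.png

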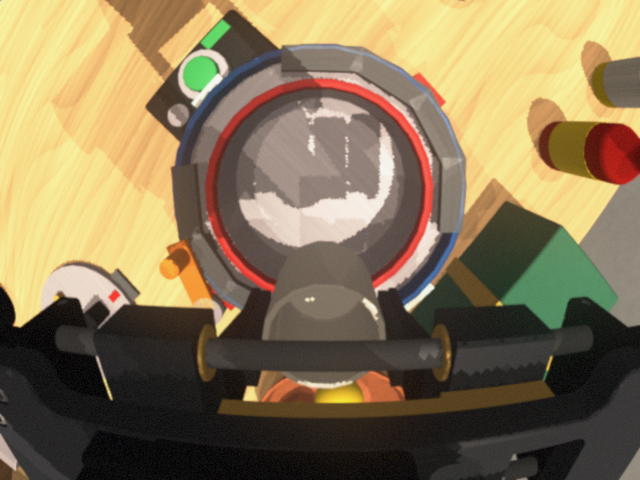

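The red seal ring fills the view (centre about (320,190)). The button is at (200,73), the latch at (185,270) and the held pot at (325,320).

```bash
cat >> h.py <<'E'
def seal(im,m,z=.118,c0=(.632,-.015)):
    """circle through the outer & inner edge pixels of the red ring on plane z"""
    hsv=cv2.cvtColor(im,cv2.COLOR_RGB2HSV)
    mk=((hsv[...,0]<8)|(hsv[...,0]>172))&(hsv[...,1]>130)&(hsv[...,2]>90)
    P=np.array([plane("wrist",(u,v),z,m)[:2] for v,u in np.argwhere(mk)])
    c=np.array(c0)
    for tol in (.02,.012,.009,.009):
        r=np.linalg.norm(P-c,axis=1); Q=P[abs(r-.0855)<tol]
        A=np.c_[2*Q,np.ones(len(Q))]; s=np.linalg.lstsq(A,(Q**2).sum(1),rcond=None)[0]; c=s[:2]
    return c,np.sqrt(s[2]+c@c),len(Q)
def blob(im,lo,hi,roi=None):
    g=cv2.inRange(cv2.cvtColor(im,cv2.COLOR_RGB2HSV),lo,hi)
    if roi: k=np.zeros_like(g); k[roi[1]:roi[3],roi[0]:roi[2]]=1; g*=k
    n,l,st,ce=cv2.connectedComponentsWithStats(g); return [(st[i][4],ce[i].round(1)) for i in np.argsort(-st[1:,4])+1][:4]
E
python3 - <<'E'
from h import *; import pickle
m=pickle.load(open("w3.pkl","rb")); im=cv2.imread("pics/w3.png")[:,:,::-1].copy()
for z in (.114,.118,.122): print(seal(im,m,z))
b=blob(im,(45,90,60),(85,255,255),(150,0,260,110)); print(b); print([plane("wrist",x[1],.068,m).round(4) for x in b])
o=blob(im,(8,170,120),(20,255,255),(140,230,240,310)); print(o,[plane("wrist",x[1],.14,m).round(3) for x in o]); print("peg?",plane("wrist",(170,262),.158,m),"post",plane("wrist",(222,303),.126,m))
E
```

```text
(array([ 0.63283022, -0.01464707]), np.float64(0.08502891857301918), 6044)
(array([ 0.63249074, -0.0140971 ]), np.float64(0.08382047499796379), 6044)
(array([ 0.63215125, -0.01354714]), np.float64(0.08261203142291033), 6044)
[(np.int32(867), array([199.2,  72.3])), (np.int32(425), array([215.2,  34.3]))]
[array([0.4828, 0.0057, 0.068 ]), array([0.4734, 0.0423, 0.068 ])]
[(np.int32(1582), array([185.2, 270.5]))] [array([ 0.583, -0.119,  0.14 ])]
peg? [ 0.5723004  -0.11073311  0.158     ] post [ 0.6220589  -0.13189601  0.126     ]
```

Call:
drive_tool(deltas="0 5 -15 0 0; 0 5 -15 0 0; 0 5 -15 -50 0; 0 5 -15 -100 0; 0 5 -15 -125 0; 0 5 -15 -145 0; 0 5 -15 -153 0; 0 5 -15 -153 0")

```text
time_s: 5.2
position: [0.6637, -0.0567, 0.0788]
tcp_rot: [[-0.605, 0.796, -0.002], [0.796, 0.605, 0.001], [0.002, -0.001, -1.0]]
force: [-0.4, 0.3, -1.4]
opening: 0.592
grasp_force: 30.0
```

Call:
drive_tool(deltas="0 0 0 -2 0; 56 0 0 -2 0; 64 0 0 -2 0; 64 0 0 -2 0; 64 0 0 0 0; 64 0 0 50 0; 64 0 0 100 0; 64 0 0 150 0; 87 -50 70 160 0; 87 -95 140 160 0; 87 -130 190 160 0; 87 -160 235 160 0")

```text
time_s: 6.4
position: [0.5506, 0.109, 0.2398]
tcp_rot: [[-0.604, 0.797, 0.001], [0.797, 0.604, 0.0], [-0.001, 0.001, -1.0]]
force: [-0.1, 1.6, -0.7]
opening: 0.971
grasp_force: 0.0
```

Run:
```python
from h import *; import pickle
im,m=snap("wrist","w4"); s=bot.read_state(); print(s["position"])
for r in rims(im,125): print(np.round(r,1),plane("wrist",r[:2],.066,m).round(4))
im,m=snap("top","t4")
for k,p in dict(p1=(.607,.368),p2=(.614,.2625),p4=(.424,.2595)).items(): print(k,proj("top",p+(.066,)).round())
```

```text
[0.54392202 0.11548189 0.23944313]
[208.1 257.4  41.3  43.5] [0.4803 0.0127 0.066 ]
[473.4 134.8  49.9  51.5] [0.6106 0.2641 0.066 ]
[527.   55.8  40.5  48.7] [0.6054 0.3687 0.066 ]
[311.7  11.9  53.4  56.2] [0.423  0.2598 0.066 ]
p1 [168. 207.]
p2 [204. 205.]
p4 [202. 271.]
```

View pics/w4.png

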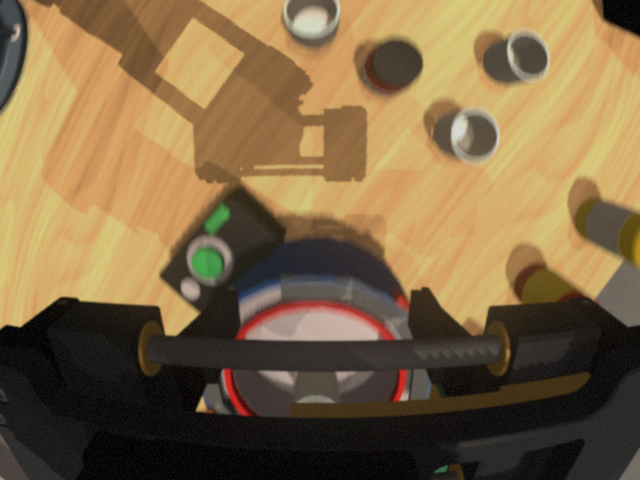

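The view shows pot 1 standing in the well. The other three pots are undisturbed at image (311,12), (473,135) and (527,56).

Call:
drive_tool(deltas="87 68 148 -60 0; 87 68 148 -60 0; 87 68 148 -60 0; 87 68 148 -60 0; 87 68 148 -60 0; 87 68 148 -110 0; 87 68 148 -160 0; 87 68 148 -204 0; 87 68 148 -204 0; 0 68 148 -204 0; 0 68 148 -204 0; 0 68 148 -204 0")

```text
time_s: 7.7
position: [0.6222, 0.2561, 0.0387]
tcp_rot: [[-0.604, 0.797, 0.006], [0.797, 0.604, 0.001], [-0.003, 0.006, -1.0]]
force: [-0.1, -0.3, 0.0]
opening: 0.811
grasp_force: 0.0
```

Call:
drive_tool(deltas="0 0 0 0 0; 0 0 0 0 0; 0 0 0 0 0; 0 0 0 0 0")

```text
time_s: 8.1
position: [0.6199, 0.2557, 0.0364]
tcp_rot: [[-0.605, 0.796, 0.001], [0.796, 0.605, -0.0], [-0.001, 0.001, -1.0]]
force: [-1.4, -1.3, 7.0]
opening: 0.584
grasp_force: 30.0
```

The last call began before the arm had settled, so the grasp is 10 mm off centre. I'll regrip.

Call:
drive_tool(deltas="75 0 0 0 0; 75 0 0 0 0; 75 0 0 0 0; 75 -7 7 -1 0; 75 -7 7 -1 0; 75 -7 7 -1 0; 0 -7 7 -1 0; 0 -7 7 -1 0; 0 -7 7 -1 0; 0 -7 7 -1 0; 0 -7 7 -1 0; 0 -7 7 -1 0")

```text
time_s: 9.3
position: [0.6131, 0.2628, 0.0341]
tcp_rot: [[-0.604, 0.797, 0.001], [0.797, 0.604, 0.0], [-0.0, 0.001, -1.0]]
force: [1.0, 0.9, -0.2]
opening: 0.589
grasp_force: 30.0
```

Run:
```python
from h import *
s=bot.read_state(); print(s["position"],s["opening"],s["grasp_force"])
im,m=snap("wrist","w5")
print(proj("wrist",[.612,.263,.066],m),proj("wrist",list(s["position"][:2])+[.066],m),rims(im,125))
```

```text
[0.61314784 0.2628246  0.0340639 ] 0.5889272052338449 29.99881757888943
[321.696056   340.21432159] [323.66110635 341.91603743] [(311.4874267578125, 305.13494873046875, 30.394004821777344, 33.222469329833984)]
```

View pics/w5.png

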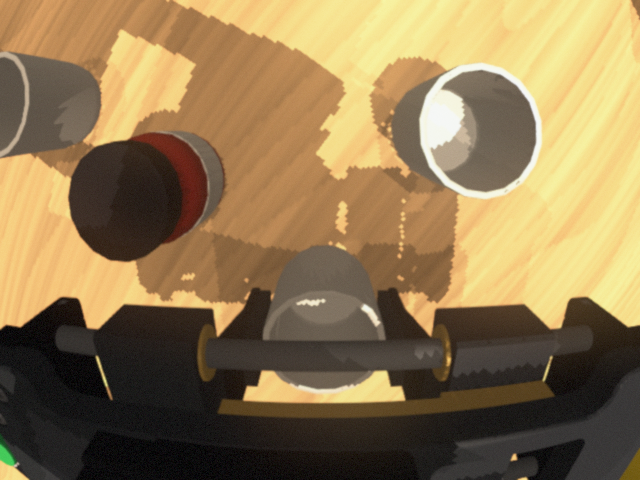

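The pot is centred in the grip (rim about (324,340)). Carrying it to the second place.

Call:
drive_tool(deltas="0 0 0 50 0; 0 0 0 100 0; 0 0 0 150 0; 0 -13 -236 180 0; 0 -13 -236 180 0; 0 -13 -236 180 0; 0 -13 -236 180 0; 0 -13 -236 180 0; 0 -13 -236 180 0; 0 -13 -236 180 0; 0 -13 -236 180 0; 0 -13 -236 180 0")

```text
time_s: 10.55
position: [0.5992, 0.0283, 0.2135]
tcp_rot: [[-0.606, 0.796, -0.001], [0.796, 0.606, 0.0], [0.001, -0.001, -1.0]]
force: [-0.1, 0.3, -1.3]
opening: 0.591
grasp_force: 30.0
```

Run:
```python
from h import *
s=bot.read_state(); print(s["position"],s["opening"],s["grasp_force"])
im,m=snap("top","t5")
```

```text
[0.59923184 0.02825553 0.21347641] 0.5906209962018419 29.99765387736261
```

Call:
drive_tool(deltas="0 1 -1 -50 0; 0 1 -1 -100 0; 0 1 -1 -125 0; 0 1 -1 -136 0; 0 1 -1 -137 0; 56 1 -1 -137 0; 64 1 -1 -137 0; 64 1 -1 -137 0; 64 1 -1 -100 0; 64 1 -1 -50 0; 64 1 -1 0 0; 64 1 -1 0 0")

```text
time_s: 11.8
position: [0.6062, 0.0251, 0.2231]
tcp_rot: [[-0.604, 0.796, 0.019], [0.797, 0.605, -0.003], [-0.013, 0.013, -1.0]]
force: [0.7, 0.3, -0.2]
opening: 0.729
grasp_force: 0.0
```

Call:
drive_tool(deltas="87 -120 190 30 -1.57; 87 -120 190 30 -1.57; 87 -120 190 30 -1.57; 87 -120 190 30 -1.57; 87 -120 190 30 -1.57; 87 -120 190 30 -1.57; 87 -120 190 30 -1.57; 87 -120 190 30 -1.57; 87 -120 190 30 -1.57; 87 -120 190 30 -1.57; 87 -120 190 30 -1.57; 87 -120 190 30 -1.57")

```text
time_s: 13.0
position: [0.4806, 0.2157, 0.2443]
tcp_rot: [[0.796, 0.605, 0.001], [0.605, -0.796, 0.0], [0.001, 0.0, -1.0]]
force: [0.0, 0.3, 0.2]
opening: 1.002
grasp_force: 0.0
```

Run:
```python
from h import *
s=bot.read_state(); print(s["position"],s["time_s"])
im,m=snap("wrist","w6")
for r in rims(im,125): print(np.round(r,1),plane("wrist",r[:2],.066,m).round(4))
```

```text
[0.48061463 0.21570702 0.24429465] 13.0
[276.2  18.9  49.8  56. ] [0.6077 0.3671 0.066 ]
```

View pics/w6.png

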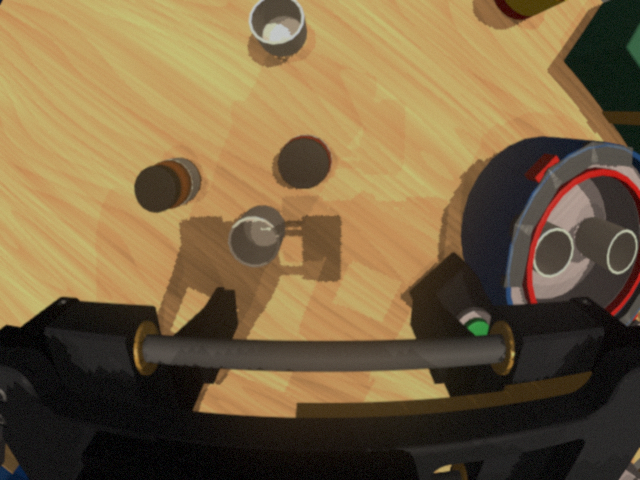

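Both pots stand in the well, with rims at (554,252) and (622,250). The remaining pots are at (256,241) and (277,28).

Run:
```python
from h import *
m=cam("wrist"); print(plane("wrist",(256,242),.066,m),plane("wrist",(277,27),.066,m), proj("wrist",(.424,.2595,.066),m),proj("wrist",(.607,.3678,.066),m))
```

```text
[0.42492457 0.25597106 0.066     ] [0.60140454 0.36162801 0.066     ] [252.53515858 240.61228176] [275.46990356  18.98449601]
```

Call:
drive_tool(deltas="87 -56 42 -60 0; 87 -56 42 -100 0; 87 -56 42 -130 0; 87 -56 42 -130 0; 87 -56 42 -170 0; 87 -56 42 -210 0; 87 -56 42 -210 0; 87 -56 42 -210 0; 0 -56 42 -210 0; 0 -56 42 -210 0; 0 -56 42 -210 0; 0 -56 42 -210 0")

```text
time_s: 14.25
position: [0.4254, 0.258, 0.0353]
tcp_rot: [[0.796, 0.605, 0.002], [0.605, -0.796, 0.001], [0.002, 0.001, -1.0]]
force: [0.3, 0.4, -0.1]
opening: 0.72
grasp_force: 0.0
```

Call:
drive_tool(deltas="0 0 0 0 0; 0 0 0 0 0; 0 0 0 0 0; 0 0 0 0 0")

```text
time_s: 14.65
position: [0.4248, 0.258, 0.0345]
tcp_rot: [[0.796, 0.605, 0.0], [0.605, -0.796, 0.0], [0.0, -0.0, -1.0]]
force: [-1.5, -0.6, 7.0]
opening: 0.595
grasp_force: 30.0
```

Run:
```python
from h import *
s=bot.read_state(); print(s["position"],s["time_s"],s["opening"])
m=cam("wrist"); im=imaging.capture("wrist"); cv2.imwrite("pics/w7.png",im[:,:,::-1])
print(rims(im,125))
```

```text
[0.42475119 0.25795294 0.03445822] 14.65 0.5948806292032686
[]
```

View pics/w7.png

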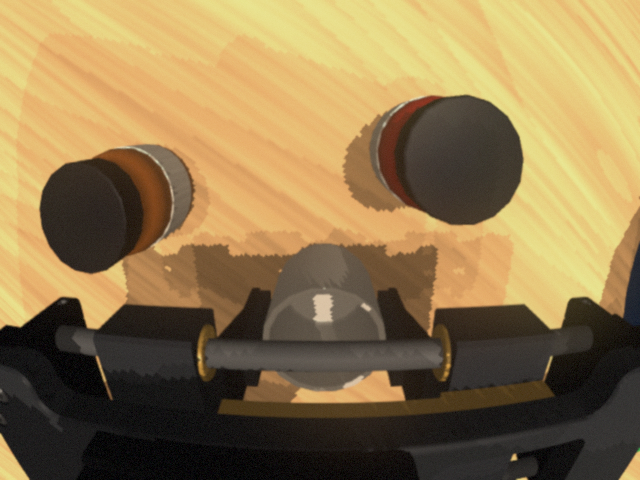

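Call:
drive_tool(deltas="0 0 0 50 0; 0 0 0 100 0; 0 0 0 150 0; 0 248 -241 180 0; 0 248 -241 180 0; 0 248 -241 180 0; 0 248 -241 180 0; 0 248 -241 180 0; 0 248 -241 180 0; 0 248 -241 180 0; 0 248 -241 180 0; 0 248 -241 180 0")

```text
time_s: 15.9
position: [0.6723, 0.0156, 0.2125]
tcp_rot: [[0.797, 0.603, -0.003], [0.603, -0.797, 0.001], [-0.002, -0.002, -1.0]]
force: [-0.5, 0.4, -1.5]
opening: 0.589
grasp_force: 30.0
```

Call:
drive_tool(deltas="0 0 0 0 0; 0 0 0 0 0")

```text
time_s: 16.1
position: [0.6712, 0.0181, 0.2134]
tcp_rot: [[0.795, 0.606, -0.002], [0.606, -0.795, 0.0], [-0.001, -0.002, -1.0]]
force: [-0.1, -0.4, -0.8]
opening: 0.587
grasp_force: 30.0
```

Call:
drive_tool(deltas="0 2 -1 -50 0; 0 2 -1 -100 0; 0 2 -1 -125 0; 0 2 -1 -136 0; 0 2 -1 -137 0; 56 2 -1 -137 0; 64 2 -1 -137 0; 64 2 -1 -137 0; 64 2 -1 -137 0; 64 2 -1 -87 0; 64 2 -1 -37 0; 64 2 -1 10 0")

```text
time_s: 17.3
position: [0.6748, 0.0157, 0.226]
tcp_rot: [[0.796, 0.605, 0.001], [0.605, -0.796, -0.0], [0.0, 0.0, -1.0]]
force: [1.8, -0.2, 0.5]
opening: 0.737
grasp_force: 0.0
```

Call:
drive_tool(deltas="87 -100 160 20 0; 87 -100 160 20 0; 87 -100 160 20 0; 87 -100 160 20 0; 87 -100 160 20 0; 87 -100 160 20 0; 87 -100 160 20 0")

```text
time_s: 18.0
position: [0.5755, 0.1751, 0.2442]
tcp_rot: [[0.797, 0.605, 0.001], [0.605, -0.797, -0.0], [0.001, 0.001, -1.0]]
force: [0.4, 0.0, -0.6]
opening: 1.0
grasp_force: 0.0
```

Run:
```python
from h import *
s=bot.read_state(); print(s["position"],s["time_s"],s["opening"])
im,m=snap("wrist","w8")
for v in (110,125,150):
  for r in rims(im,v): print(np.round(r,1),plane("wrist",r[:2],.066,m).round(4))
print(proj("wrist",(.607,.3675,.066),m),[proj("wrist",(x,y,.106),m).round() for x,y in((.664,-.057),(.6,.027),(.673,.017))])
```

```text
[0.57547213 0.17506031 0.24421281] 18.0 0.9997312316115714
[183.   77.9  48.2  53.9] [0.6082 0.3665 0.066 ]
[182.8  77.8  47.6  53.8] [0.6082 0.3668 0.066 ]
[475.  294.8  63.1  75.3] [ 0.6111 -0.0015  0.066 ]
[521.  251.3  42.5  53.3] [ 0.6795 -0.0107  0.066 ]
[182.5  77.7  47.1  53.6] [0.6081 0.367  0.066 ]
[181.50295031  78.48009715] [array([553., 300.]), array([463., 305.]), array([520., 253.])]
```

Call:
drive_tool(deltas="87 32 192 -60 0; 87 32 192 -60 0; 87 32 192 -60 0; 87 32 192 -60 0; 87 32 192 -60 0; 87 32 192 -110 0; 87 32 192 -160 0; 87 32 192 -210 0; 87 32 192 -210 0; 87 32 192 -210 0; 0 32 192 -210 0; 0 32 192 -210 0")

```text
time_s: 19.25
position: [0.6098, 0.3686, 0.0386]
tcp_rot: [[0.796, 0.605, 0.007], [0.605, -0.797, 0.003], [0.008, 0.002, -1.0]]
force: [-0.1, -0.5, -0.2]
opening: 0.897
grasp_force: 0.0
```

Call:
drive_tool(deltas="0 0 0 0 0; 0 0 0 0 0; 0 0 0 0 0; 0 0 0 0 0; 0 0 0 0 0; 0 0 0 0 0")

```text
time_s: 19.85
position: [0.6072, 0.3678, 0.035]
tcp_rot: [[0.796, 0.605, 0.001], [0.605, -0.796, -0.0], [0.001, 0.001, -1.0]]
force: [-1.1, -1.2, 6.0]
opening: 0.589
grasp_force: 30.0
```

Call:
drive_tool(deltas="0 0 0 50 0; 0 0 0 100 0; 0 0 0 150 0; 0 -16 -414 180 0; 0 -16 -414 180 0; 0 -16 -414 180 0; 0 -16 -414 180 0; 0 -16 -414 180 0; 0 -16 -414 180 0; 0 -16 -414 180 0; 0 -16 -414 180 0; 0 -16 -414 180 0")

```text
time_s: 21.05
position: [0.5905, -0.0509, 0.2137]
tcp_rot: [[0.799, 0.601, -0.0], [0.601, -0.799, -0.002], [-0.001, 0.001, -1.0]]
force: [0.0, -0.6, -1.1]
opening: 0.588
grasp_force: 30.0
```

Call:
drive_tool(deltas="0 0 0 0 0; 0 0 0 0 0; 0 0 0 0 0")

```text
time_s: 21.35
position: [0.5902, -0.0442, 0.2134]
tcp_rot: [[0.795, 0.607, -0.001], [0.607, -0.795, 0.001], [-0.0, -0.002, -1.0]]
force: [-0.7, 0.0, -1.8]
opening: 0.592
grasp_force: 30.0
```

Call:
drive_tool(deltas="0 0 -2 -50 0; 0 0 -2 -100 0; 0 0 -2 -125 0; 0 0 -2 -136 0; 0 0 -2 -137 0; 56 0 -2 -137 0; 64 0 -2 -137 0; 64 0 -2 -137 0; 64 0 -2 -137 0; 64 0 -2 -87 0; 64 0 -2 -37 0; 64 0 -2 13 0")

```text
time_s: 22.55
position: [0.5904, -0.0483, 0.2286]
tcp_rot: [[0.796, 0.605, -0.001], [0.605, -0.796, 0.0], [-0.0, -0.001, -1.0]]
force: [0.3, -0.7, -0.8]
opening: 0.736
grasp_force: 0.0
```

Run:
```python
from h import *
s=bot.read_state(); print(s["position"],s["time_s"],s["opening"])
im,m=snap("top","t8")
hsv=cv2.cvtColor(im,cv2.COLOR_RGB2HSV)
# lid handle & lid in top image
g=cv2.inRange(hsv,(0,0,0),(180,255,55)); g[:235]=0;g[285:]=0;g[:,375:380]=0;g[:,:375]=0;g[:,455:]=0
c=max(cv2.findContours(g,cv2.RETR_EXTERNAL,cv2.CHAIN_APPROX_NONE)[0],key=cv2.contourArea); print(cv2.minAreaRect(c))
r=cv2.boxPoints(cv2.minAreaRect(c)); print([plane("top",p,.052).round(4)[:2] for p in r], plane("top",cv2.minAreaRect(c)[0],.05))
```

```text
[ 0.59037946 -0.04829893  0.228557  ] 22.55 0.7361717725945935Traceback (most recent call last):
  File "<stdin>", line 7, in <module>
ValueError: max() iterable argument is empty
```

Call:
drive_tool(deltas="87 -110 -370 20 0.73; 87 -110 -370 20 0.73; 87 -110 -370 20 0.73; 87 -110 -370 20 0.73; 87 -110 -370 20 0.73; 87 -110 -370 20 0.73; 87 -110 -370 20 0.73; 87 -110 -370 20 0.73; 87 -110 -370 20 0.73; 87 -110 -370 20 0.73; 87 -110 -370 20 0.73")

```text
time_s: 23.7
position: [0.4806, -0.417, 0.2467]
tcp_rot: [[0.19, 0.982, -0.0], [0.982, -0.19, 0.001], [0.001, -0.001, -1.0]]
force: [-0.2, 0.3, 0.0]
opening: 0.998
grasp_force: 0.0
```

Run:
```python
from h import *; import pickle
s=bot.read_state(); print(s["position"],s["time_s"],s["opening"],np.round(s["tcp_rot"],3).tolist())
im,m=snap("wrist","w9"); pickle.dump(m,open("w9.pkl","wb"))
```

```text
[ 0.48057854 -0.41704141  0.24672582] 23.7 0.9982214716159472 [[0.19, 0.982, -0.0], [0.982, -0.19, 0.001], [0.001, -0.001, -1.0]]
```

View pics/w9.png

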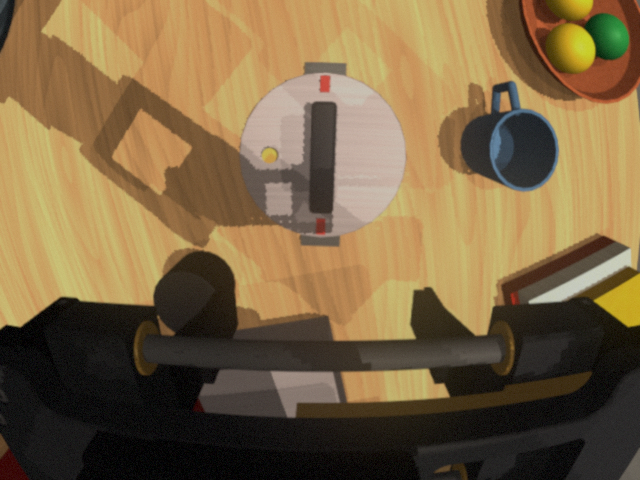

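The lid is seen clearly. Its handle runs from (324,101) to (321,213), with red marks at (325,84) and (320,226), and the tin and mug stand clear of it.

Run:
```python
from h import *; import pickle
m=pickle.load(open("w9.pkl","rb")); im=cv2.imread("pics/w9.png")[:,:,::-1].copy()
hsv=cv2.cvtColor(im,cv2.COLOR_RGB2HSV)
R=[]
for lo,hi in (((0,150,80),(8,255,255)),((172,150,80),(180,255,255))): R.append(cv2.inRange(hsv,lo,hi))
g=R[0]|R[1]; g[:, :300]=0; g[:,345:]=0; g[245:]=0
n,l,st,ce=cv2.connectedComponentsWithStats(g); k=np.argsort(-st[1:,4])[:2]+1; P=[plane("wrist",ce[i],.014,m) for i in k]
d=P[0]-P[1]; print(ce[k],np.mean(P,0),np.degrees(np.arctan2(d[1],d[0])))
h=cv2.inRange(hsv,(0,0,0),(180,255,60)); h[:95]=0;h[222:]=0;h[:,:300]=0;h[:,345:]=0
c=max(cv2.findContours(h,cv2.RETR_EXTERNAL,cv2.CHAIN_APPROX_NONE)[0],key=cv2.contourArea); b=cv2.minAreaRect(c); print(b,plane("wrist",b[0],.052,m))
e=plane("wrist",(324,101),.052,m)-plane("wrist",(321.5,213),.052,m); print(np.degrees(np.arctan2(e[1],e[0])),np.linalg.norm(e))
# lid disc: bright grey
q=((hsv[...,1]<60)&(hsv[...,2]>100)).astype(np.uint8); q[:60]=0;q[245:]=0;q[:,:230]=0;q[:,415:]=0
c=max(cv2.findContours(q,cv2.RETR_EXTERNAL,cv2.CHAIN_APPROX_NONE)[0],key=cv2.contourArea); el=cv2.fitEllipse(cv2.convexHull(c)); print(el,plane("wrist",el[0],.014,m))
```

```text
[[324.5         83.11864407]
 [320.18518519 226.10185185]] [ 0.49016014 -0.3579094   0.014     ] 77.39415522070078
((321.0, 188.5), (47.0, 22.0), 90.0) [ 0.48345029 -0.38732853  0.052     ]
77.84665849382947 0.10915877380137518
((322.8856506347656, 152.31219482421875), (161.6963653564453, 175.2577667236328), 174.11239624023438) [ 0.49141796 -0.35482916  0.014     ]
```

Call:
drive_tool(deltas="87 10 59 -110 -0.025; 87 10 59 -110 -0.025; 87 10 59 -110 -0.025; 87 10 59 -110 -0.025; 87 10 59 -110 -0.025; 87 10 59 -110 -0.025")

```text
time_s: 24.35
position: [0.4922, -0.3606, 0.139]
tcp_rot: [[0.214, 0.977, 0.003], [0.977, -0.214, -0.004], [-0.003, 0.004, -1.0]]
force: [-0.0, -0.0, 0.3]
opening: 1.004
grasp_force: 0.0
```

Run:
```python
from h import *; import pickle
s=bot.read_state(); print(s["position"],np.degrees(np.arctan2(s["tcp_rot"][1][1],s["tcp_rot"][0][1])))
im,m=snap("wrist","w10"); m9=pickle.load(open("w9.pkl","rb"))
hsv=cv2.cvtColor(im,cv2.COLOR_RGB2HSV)
g=cv2.inRange(hsv,(0,150,80),(8,255,255))|cv2.inRange(hsv,(172,150,80),(180,255,255))
n,l,st,ce=cv2.connectedComponentsWithStats(g)
for i in range(1,n):
    if st[i][4]>60: print(st[i],ce[i],plane("wrist",ce[i],.014,m), tri([ray("wrist",ce[i],m),ray("wrist",(324.5,83.1),m9)]))
far=tuple(proj("wrist",(plane("wrist",(324,101),.052,m9)),m)); print("pred far end",far)
h=cv2.inRange(hsv,(0,0,0),(180,255,70)); h[:, :290]=0;h[:,360:]=0;h[330:]=0
ys=np.where(h.sum(1)>255*10)[0]; print(ys.min() if len(ys) else None)
for y in range(int(far[1])+10,300,20):
    xs=np.where(h[y]>0)[0]; print(y,xs.min() if len(xs) else None,xs.max() if len(xs) else None)
```

```text
[ 0.49222925 -0.36062487  0.13902377] -12.33604460278628
[315 127  12  22 254] [320.53937008 137.90944882] [ 0.50713241 -0.28314704  0.014     ] (array([ 0.50704847, -0.28306163,  0.01898794]), np.float64(0.0001280576746146529))
[315 316  11  13 135] [319.77777778 322.04444444] [ 0.47278498 -0.43609558  0.014     ] (array([ 0.50128989, -0.31344374,  0.24005974]), np.float64(0.00030558556875123495))
pred far end (np.float64(320.00778665569055), np.float64(171.24663418944002))
168
181 303 336
201 303 337
221 302 337
241 304 337
261 304 337
281 304 335
```

Call:
drive_tool(deltas="87 0 0 -50 0; 87 0 0 -90 0; 87 0 0 -113 0; 87 0 0 -113 0; 87 0 0 -113 0; 0 0 0 -113 0; 0 0 0 -113 0; 0 0 0 -113 0; 0 0 0 -113 0; 0 0 0 -113 0; 0 0 0 -113 0; 0 0 0 -113 0")

```text
time_s: 25.6
position: [0.4907, -0.3591, 0.0239]
tcp_rot: [[0.214, 0.977, -0.0], [0.977, -0.214, 0.0], [0.0, -0.0, -1.0]]
force: [-0.6, 0.0, 0.3]
opening: 0.449
grasp_force: 0.0
```

Call:
drive_tool(deltas="0 0 0 0 0; 0 0 0 0 0; 0 0 0 0 0; 0 0 0 0 0")

```text
time_s: 26.0
position: [0.4905, -0.3591, 0.0238]
tcp_rot: [[0.214, 0.977, -0.0], [0.977, -0.214, 0.0], [0.0, -0.0, -1.0]]
force: [-0.3, 0.3, -0.4]
opening: 0.269
grasp_force: 30.0
```

Call:
drive_tool(deltas="0 0 0 20 0; 0 0 0 60 0; 0 0 0 110 0; 0 0 0 160 0; 0 0 0 200 0; 0 0 0 200 0")

```text
time_s: 26.6
position: [0.4935, -0.3619, 0.2301]
tcp_rot: [[0.214, 0.977, 0.009], [0.977, -0.214, -0.01], [-0.007, 0.011, -1.0]]
force: [0.7, -1.0, -4.2]
opening: 0.272
grasp_force: 30.0
```

Call:
drive_tool(deltas="0 40 95 0 0.4; 0 142 344 0 1.655; 0 142 344 0 1.655; 0 142 344 0 1.655; 0 142 344 0 1.655; 0 142 344 0 1.655; 0 142 344 0 1.655; 0 142 344 0 1.655; 0 142 344 0 1.655; 0 142 344 0 1.655; 0 142 344 0 1.655; 0 142 344 0 1.655")

```text
time_s: 27.8
position: [0.631, -0.0147, 0.2211]
tcp_rot: [[-0.991, 0.131, -0.005], [0.131, 0.991, 0.001], [0.005, 0.0, -1.0]]
force: [0.4, -0.5, -4.7]
opening: 0.271
grasp_force: 30.0
```

Call:
drive_tool(deltas="0 0 0 0 0; 0 0 0 0 0; 0 0 0 0 0")

```text
time_s: 28.1
position: [0.6324, -0.0153, 0.2235]
tcp_rot: [[-0.991, 0.133, -0.001], [0.133, 0.991, 0.0], [0.001, 0.0, -1.0]]
force: [-0.5, 0.4, -3.4]
opening: 0.274
grasp_force: 30.0
```

Run:
```python
from h import *; import pickle
s=bot.read_state(); print(s["position"]); im,m=snap("wrist","w11"); pickle.dump((m,s["position"]),open("w11.pkl","wb"))
uz=s["position"][2]-.024
print(proj("wrist",list(s["position"][:2])+[uz],m))
```

```text
[ 0.63242621 -0.01532366  0.22348286]
[323.67484363 287.85040287]
```

View pics/w11.png

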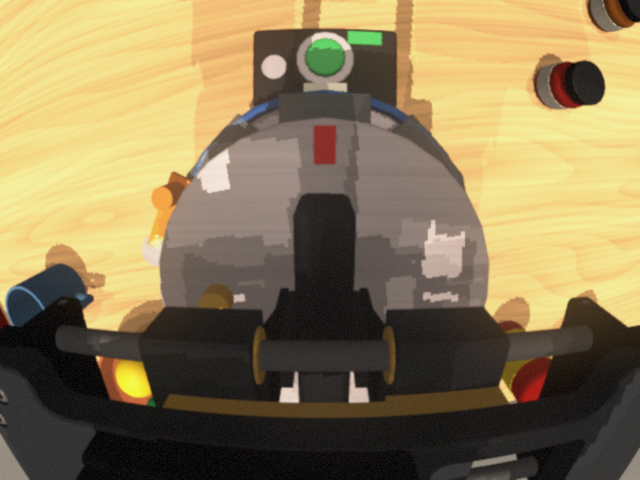

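The lid is held level over the steriliser. Its lug (325,95–122) and red mark (324,145) point at the button side and the white mark (325,87), with the latch at (160,215) clear to the left.

Run:
```python
from h import *; import pickle
m,p=pickle.load(open("w11.pkl","rb")); p=np.array(p); zu=p[2]-.024
im=cv2.imread("pics/w11.png")[:,:,::-1].copy()
for v in (93,95): q=plane("wrist",(324.5,v),zu+.006,m); print("lug end",q,(q-p)[:2],np.hypot(*(q-p)[:2]))
# rim left/right columns at several rows -> lid centre by circle fit on plane zu+.014
hsv=cv2.cvtColor(im,cv2.COLOR_RGB2HSV); gr=(hsv[...,1]<60)
P=[]
for y in range(170,300,6):
    r=np.where(gr[y,420:520])[0]; 
    xs=[x for x in range(470,500) if gr[y,x-2] and gr[y,x-1] and not gr[y,x] and not gr[y,x+1]]
    if xs: P.append(plane("wrist",(xs[-1]-.5,y),zu+.014,m)[:2])
    xs=[x for x in range(150,185) if gr[y,x+2] and gr[y,x+1] and not gr[y,x] and not gr[y,x-1]]
    if xs: P.append(plane("wrist",(xs[0]+.5,y),zu+.014,m)[:2])
P=np.array(P)
from scipy.optimize import least_squares
f=least_squares(lambda c:np.linalg.norm(P-c,axis=1)-.09,p[:2],loss="soft_l1",f_scale=.001); print(len(P),f.x,f.x-p[:2],np.abs(f.fun).mean())
b=blob(im,(45,90,60),(85,255,255),(290,20,360,90))[0]; bt=plane("wrist",b[1],.068,m); print("button",b,bt)
```

```text
lug end [ 0.53102739 -0.00144487  0.20548286] [-0.10139882  0.01387878] 0.10234423426933688
lug end [ 0.53200588 -0.00157498  0.20548286] [-0.10042033  0.01374868] 0.10135713448963811
29 [ 0.63577958 -0.01596979] [ 0.00335337 -0.00064614] 0.0007182190220840954
button (np.int32(1123), array([324.7,  56.7])) [0.48425142 0.00549304 0.068     ]
```

Call:
drive_tool(deltas="0 -0.5 0.5 -30 0; 0 -0.5 0.5 -60 0; 0 -0.5 0.5 -70 0; 0 -0.5 0.5 -74 0; 0 -0.5 0.5 -78 0; 0 -0.5 0.5 -80 0; 0 -0.5 0.5 -80 0")

```text
time_s: 28.85
position: [0.6328, -0.0148, 0.1448]
tcp_rot: [[-0.991, 0.132, 0.002], [0.132, 0.991, -0.0], [-0.002, -0.0, -1.0]]
force: [-0.7, -0.3, -3.4]
opening: 0.272
grasp_force: 30.0
```

Call:
drive_tool(deltas="0 -0.5 0 0 0; 0 -0.5 0 -2 0; 0 -0.5 0 -4 0; 0 -0.5 0 -5 0; 0 -0.5 0 -5 0; 0 -0.5 0 -5 0")

```text
time_s: 29.45
position: [0.6322, -0.0148, 0.1398]
tcp_rot: [[-0.991, 0.131, 0.001], [0.131, 0.991, -0.0], [-0.001, -0.0, -1.0]]
force: [-1.3, -0.2, 3.2]
opening: 0.277
grasp_force: 30.0
```

Call:
drive_tool(deltas="0 0 0 -3 0; 0 0 0 -5 0; 0 0 0 -7 0; 0 0 0 -8.5 0; 0 0 0 -8.5 0; 0 0 0 -8.5 0")

```text
time_s: 30.05
position: [0.6322, -0.0148, 0.132]
tcp_rot: [[-0.991, 0.131, 0.002], [0.131, 0.991, -0.0], [-0.002, -0.0, -1.0]]
force: [-2.3, 1.2, 9.6]
opening: 0.273
grasp_force: 30.0
```

Call:
drive_tool(deltas="0 0 0 -1 0; 0 0 0 -1 0; 0 0 0 -1 -0.1; 0 0 0 -1 -0.2; 0 0 0 -1 -0.3; 0 0 0 -1 -0.4; 0 0 0 -1 -0.4")

```text
time_s: 30.75
position: [0.6338, -0.0152, 0.1316]
tcp_rot: [[-0.861, 0.508, 0.005], [0.508, 0.861, -0.001], [-0.005, 0.002, -1.0]]
force: [-0.0, -0.2, 9.8]
opening: 0.272
grasp_force: 30.0
```

Run:
```python
from h import *
s=bot.read_state(); print(s["moment"],s["force"],s["position"])
im,m=snap("wrist","w12")
hsv=cv2.cvtColor(im,cv2.COLOR_RGB2HSV)
for b in blob(im,(0,150,60),(8,255,255))+blob(im,(172,150,60),(180,255,255)):
    if b[0]>60: print(b,plane("wrist",b[1],.122,m)-s["position"])
```

```text
[-1.89687438e-04  3.68847445e-01 -2.12362993e-01] [-0.01046923 -0.21724011  9.77198385] [ 0.63376217 -0.01520158  0.13159882]
(np.int32(748), array([324.4, 144. ])) [-0.06659607  0.0396038  -0.00959882]
(np.int32(373), array([587.5, 279.7])) [ 0.07647633  0.14294899 -0.00959882]
(np.int32(324), array([527.5, 210.6])) [ 0.01320839  0.11690464 -0.00959882]
(np.int32(113), array([634.9, 319.9])) [ 0.13765726  0.17940127 -0.00959882]
```

The lid turns with the tool: its mark stays aligned and the torque is small. Continuing the quarter-turn.

Call:
drive_tool(deltas="0 -0.7 0.3 0 -0.12; 0 -0.7 0.3 0 -0.24; 0 -0.7 0.3 0 -0.36; 0 -0.7 0.3 0 -0.48; 0 -0.7 0.3 0 -0.6; 0 -0.7 0.3 0 -0.72; 0 -0.7 0.3 0 -0.84; 0 -0.7 0.3 0 -0.96; 0 -0.7 0.3 0 -1.08; 0 -0.7 0.3 0 -1.17; 0 -0.7 0.3 0 -1.17; 0 -0.7 0.3 0 -1.17")

```text
time_s: 32.0
position: [0.6329, -0.0148, 0.1316]
tcp_rot: [[0.132, 0.991, 0.005], [0.991, -0.132, -0.001], [-0.0, 0.005, -1.0]]
force: [0.6, -0.1, 10.3]
opening: 0.271
grasp_force: 30.1
```

Run:
```python
from h import *
s=bot.read_state(); print(s["moment"],s["force"],s["position"],s["opening"])
im,m=snap("wrist","w13")
for b in blob(im,(0,150,60),(8,255,255))+blob(im,(172,150,60),(180,255,255)):
    if b[0]>60: d=plane("wrist",b[1],.122,m)-[.632,-.0145,0]; print(b,d,np.degrees(np.arctan2(d[1],d[0])))
```

```text
[ 0.01881814  0.46072858 -0.22931916] [ 0.55504137 -0.11748334 10.33474187] [ 0.63291941 -0.01482124  0.13156641] 0.27098147711409193
(np.int32(543), array([324.8,  60.1])) [0.0168581 0.1156172 0.122    ] 81.70418529143863
(np.int32(467), array([322.4, 143.3])) [0.01066004 0.07694821 0.122     ] 82.11271631372809
(np.int32(138), array([520.4,   2.3])) [0.12145581 0.14397535 0.122     ] 49.84943900988422
```

The lid mark (322,143) and the steriliser's red mark (325,60) are both at about 82°, so they line up. I'll ease off, release and back away.

Call:
drive_tool(deltas="0 0 0 1 0; 0 0 0 2 0; 0 0 0 2 0; 40 0 0 2 0; 60 0 0 2 0; 60 0 0 2 0; 60 0 0 2 0; 60 0 0 2 0; 60 0 0 40 0; 60 0 0 80 0; 60 0 0 120 0; 60 0 0 120 0")

```text
time_s: 33.25
position: [0.635, -0.015, 0.2561]
tcp_rot: [[0.13, 0.991, 0.013], [0.991, -0.13, -0.003], [-0.001, 0.014, -1.0]]
force: [0.9, -0.1, -0.2]
opening: 0.691
grasp_force: 0.0
```

Call:
drive_tool(deltas="40 -20 -90 0 0; 20 -20 -90 0 0; 0 -20 -90 0 0; 0 -20 -90 0 0; 0 -20 -90 0 0")

```text
time_s: 33.75
position: [0.6108, -0.1036, 0.2488]
tcp_rot: [[0.13, 0.991, -0.001], [0.991, -0.13, 0.001], [0.001, -0.001, -1.0]]
force: [-0.6, -0.2, 1.0]
opening: 0.324
grasp_force: 0.0
```

Run:
```python
from h import *; import pickle
s=bot.read_state(); print(s["position"],s["time_s"],s["opening"]); im,m=snap("wrist","w14"); pickle.dump(m,open("w14.pkl","wb"))
im2,_=snap("top","t14")
```

```text
[ 0.61075289 -0.10355459  0.2487764 ] 33.75 0.3240138244546046
```

View pics/w14.png

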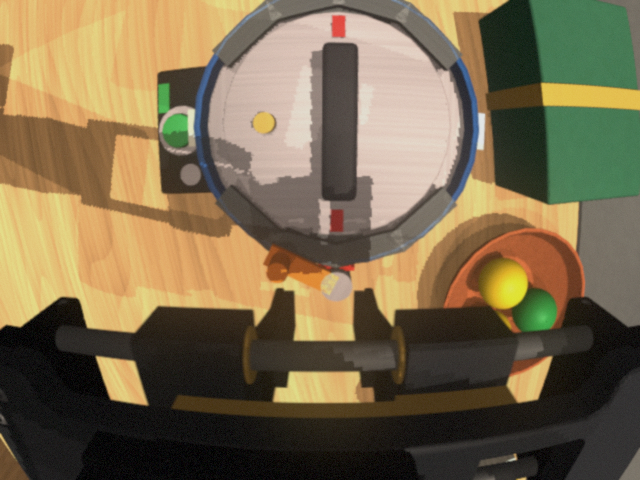

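The lid is in, its handle lined up with the red marks (338,25) and (347,266) and its lugs under the claws. The latch pivot cap is at (335,284) and the peg at (278,262).

Run:
```python
from h import *; import pickle
m=pickle.load(open("w14.pkl","rb")); im=cv2.imread("pics/w14.png")[:,:,::-1].copy()
C=np.array([.632,-.0145]); a=np.radians(-7.5); R=np.array([[np.cos(a),-np.sin(a)],[np.sin(a),np.cos(a)]])
piv=C+R@[0,-.13]; print("pivot calc",piv,"cap px",proj("wrist",(*piv,.13),m))
hsv=cv2.cvtColor(im,cv2.COLOR_RGB2HSV); g=cv2.inRange(hsv,(5,150,80),(20,255,255)); g[:240]=0;g[300:]=0;g[:,:255]=0;g[:,345:]=0
ys,xs=np.where(g>0); print(len(xs),xs.min(),xs.max(),ys.min(),ys.max(), [(hsv[y,x].tolist()) for x,y in((275,258),(280,272),(305,275))])
for t in np.arange(.8,1.4,.1):
    d=R@[-np.sin(t),np.cos(t)]; pg=piv+.05*d
    print(round(t,2),pg.round(4),proj("wrist",(*pg,.158),m).round(),proj("wrist",(*pg,.132),m).round(), proj("wrist",(*(piv+.062*d),.13),m).round(),proj("top",(*pg,.158)).round(1))
cs=[plane("wrist",p,z,m) for p,z in (((338.5,25),.1235),((337,220),.1235))]; d=cs[0]-cs[1]; print("lid marks dir",np.degrees(np.arctan2(d[1],d[0])),np.mean(cs,0))
```

```text
pivot calc [ 0.6150316  -0.14338783] cap px [335.27786681 285.07044827]
1691 263 344 244 297 [[11, 182, 105], [12, 194, 162], [15, 194, 221]]
0.8 [ 0.584  -0.1042] [287. 256.] [290. 245.] [280. 234.] [332.2 215.5]
0.9 [ 0.5803 -0.1075] [283. 261.] [286. 250.] [275. 240.] [333.4 216.9]
1.0 [ 0.5768 -0.1111] [279. 266.] [283. 255.] [270. 246.] [334.7 218.2]
1.1 [ 0.5738 -0.1151] [276. 271.] [280. 260.] [267. 253.] [336.1 219.3]
1.2 [ 0.5712 -0.1193] [274. 277.] [278. 265.] [264. 259.] [337.6 220.3]
1.3 [ 0.569  -0.1238] [272. 283.] [276. 271.] [262. 266.] [339.3 221.2]
lid marks dir 82.3098677451017 [ 0.63335148 -0.0136627   0.1235    ]
```

Call:
drive_tool(deltas="40 -36 -9.5 -20 1.05; 40 -36 -9.5 -20 1.05; 40 -36 -9.5 -20 1.05; 40 -36 -9.5 -20 1.05; 40 -36 -9.5 -20 1.05; 40 -36 -9.5 -20 1.05; 40 -36 -9.5 -20 1.05; 40 -36 -9.5 -20 1.05; 40 -36 -9.5 -20 1.05")

```text
time_s: 34.75
position: [0.5751, -0.113, 0.2294]
tcp_rot: [[-0.794, 0.608, -0.0], [0.608, 0.794, 0.0], [0.0, 0.0, -1.0]]
force: [-0.2, 0.1, -0.4]
opening: 0.455
grasp_force: 0.0
```

Run:
```python
from h import *; import pickle
s=bot.read_state(); print(s["position"],s["time_s"],s["opening"],np.degrees(np.arctan2(s["tcp_rot"][1][1],s["tcp_rot"][0][1]))); im,m=snap("wrist","w15"); pickle.dump(m,open("w15.pkl","wb"))
b=blob(im,(5,150,60),(20,255,255),(240,180,420,345)); print(b)
for t in (.9,1.05,1.2):
    a=np.radians(-7.5); R=np.array([[np.cos(a),-np.sin(a)],[np.sin(a),np.cos(a)]]); d=R@[-np.sin(t),np.cos(t)]; p=np.array([.615,-.1434])+.05*d
    print(t,p,proj("wrist",(*p,.158),m),proj("wrist",(*p,.132),m))
print("tcp",proj("wrist",(*s["position"][:2],.158),m))
cv2.imwrite("pics/c15.png",cv2.resize(im[150:350,200:440,::-1],None,fx=3,fy=3))
```

```text
[ 0.57513562 -0.11303428  0.22937415] 34.75 0.4545202012483661 52.5493922288389
[(np.int32(1578), array([320.4, 263.5])), (np.int32(12), array([345.4, 309.9])), (np.int32(3), array([258.7, 310.7])), (np.int32(2), array([266. , 294.5]))]
0.9 [ 0.58022555 -0.10747317] [334.80107228 260.24010739] [333.75664008 248.49120215]
1.05 [ 0.57524719 -0.11307321] [323.63960324 259.4666527 ] [323.6033276  247.77639525]
1.2 [ 0.57116159 -0.11935434] [312.47930557 260.26793944] [313.4511924  248.51602329]
tcp [323.5845464  259.30823026]
```

View pics/c15.png

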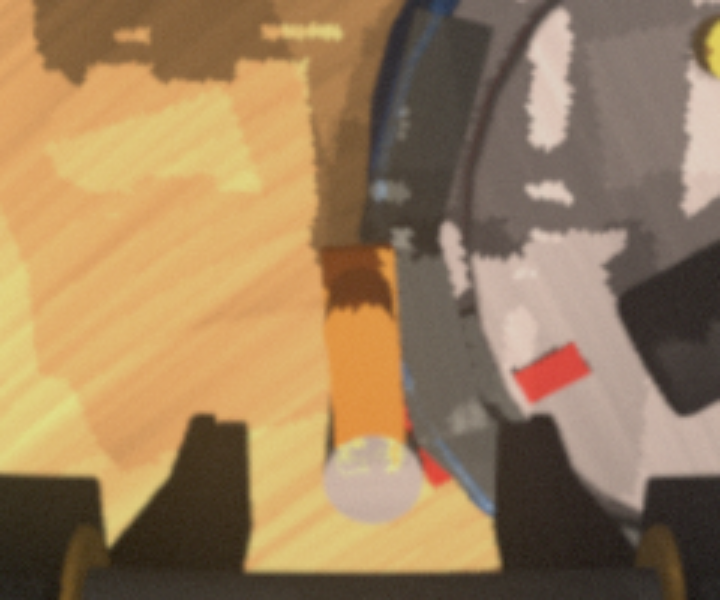

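The crop shows the latch arm centred between the fingers: pivot cap at crop (372,480), arm tip at (359,245), and the peg top near (362,325).

Call:
drive_tool(deltas="40 -1 -1 -50 0; 40 -1 -1 -80 0; 40 -1 -1 -92 0; 40 -1 -1 -92 0; 0 -1 -1 -92 0; 0 -1 -1 -92 0; 0 -1 -1 -92 0; 0 -1 -1 -92 0; 0 -1 -1 -92 0; 0 -1 -1 -92 0")

```text
time_s: 35.8
position: [0.5745, -0.1152, 0.1385]
tcp_rot: [[-0.795, 0.607, 0.002], [0.607, 0.795, -0.001], [-0.002, 0.0, -1.0]]
force: [-0.4, -0.0, 5.1]
opening: 0.173
grasp_force: 30.0
```

The peg is gripped (15 mm opening), at a latch angle of about 1.09 rad. Swinging it along its arc.

Call:
drive_tool(deltas="0 4.4 5.5 0 -0.143; 0 9.4 10.2 0 -0.283; 0 15.1 14.1 0 -0.422; 0 21.2 17.3 0 -0.562; 0 27.7 19.5 0 -0.702; 0 34.5 20.8 0 -0.841; 0 41.4 21.2 0 -0.981; 0 47 20.8 0 -1.094; 0 47 20.8 0 -1.094; 0 47 20.8 0 -1.094; 0 47 20.8 0 -1.094")

```text
time_s: 36.9
position: [0.6222, -0.0943, 0.1385]
tcp_rot: [[0.174, 0.985, 0.003], [0.985, -0.174, -0.001], [-0.0, 0.003, -1.0]]
force: [0.5, 0.3, 6.2]
opening: 0.172
grasp_force: 30.0
```

Call:
drive_tool(deltas="0 2 -0.3 0 -0.04; 0 4 -0.5 0 -0.08; 0 4 -0.5 0 -0.08; 0 4 -0.5 0 -0.08")

```text
time_s: 37.3
position: [0.6222, -0.0946, 0.1384]
tcp_rot: [[0.251, 0.968, -0.006], [0.968, -0.251, -0.0], [-0.002, -0.006, -1.0]]
force: [-6.8, -0.7, 10.1]
opening: 0.174
grasp_force: 30.0
```

The latch is against its stop (−6.8 N, no further travel). Releasing it, rising and heading to the button.

Call:
drive_tool(deltas="0 -4 0.5 0 0.08; 0 -4 0.5 0 0.08; 30 -4 0.5 0 0.08; 36 -4 0.5 0 0.08; 36 -4 0.5 0 0.08; 36 -4 0.5 0 0.08; 36 -4 0.5 0 0.08; 36 -4 0.5 40 0.08; 36 -4 0.5 80 0.08; 36 -4 0.5 90 0.08; 36 -4 0.5 90 0.08")

```text
time_s: 38.4
position: [0.6223, -0.0945, 0.2297]
tcp_rot: [[0.174, 0.985, 0.005], [0.985, -0.174, -0.002], [-0.001, 0.005, -1.0]]
force: [0.8, 0.5, -0.1]
opening: 0.412
grasp_force: 0.0
```

Call:
drive_tool(deltas="0 -137 99 0 0; 0 -137 99 0 0; 0 -137 99 0 0; 0 -137 99 0 0; 0 -137 99 0 0; 0 -137 99 0 0; 0 -137 99 0 0")

```text
time_s: 39.1
position: [0.4855, 0.004, 0.2271]
tcp_rot: [[0.175, 0.985, 0.001], [0.985, -0.175, -0.0], [-0.0, 0.001, -1.0]]
force: [0.3, -0.7, -0.6]
opening: 0.01
grasp_force: 0.0
```

Run:
```python
from h import *; import pickle
s=bot.read_state(); print(s["position"],s["time_s"],s["opening"],s["force"])
im,m=snap("wrist","w16"); im2,_=snap("top","t16")
print(blob(im,(45,90,60),(85,255,255))); b=blob(im2,(5,150,80),(20,255,255),(300,180,365,240)); print("latch top",b, proj("top",(.6215,-.0938,.158)), proj("top",(.615,-.1434,.13)))
for x in blob(im,(45,90,60),(85,255,255)): print(plane("wrist",x[1],.068,m).round(4))
a=cv2.resize(im2[140:285,235:400],None,fx=4,fy=4,interpolation=cv2.INTER_CUBIC); cv2.imwrite("pics/c16.png",a[:,:,::-1]); print(a.shape)
```

```text
[0.48550837 0.00399965 0.22705531] 39.1 0.009707879316135853 [ 0.27946806 -0.69636329 -0.63458902]
[(np.int32(1042), array([322.1, 225.4])), (np.int32(478), array([296.7, 185.7]))]
latch top [(np.int32(20), array([328.2, 205. ])), (np.int32(4), array([340.5, 209.8])), (np.int32(3), array([342.3, 201.3]))] [328.77719255 201.72611229] [346.12043736 206.23273785]
[0.4844 0.0056 0.068 ]
[0.4688 0.0448 0.068 ]
(580, 660, 3)
```

View pics/c16.png

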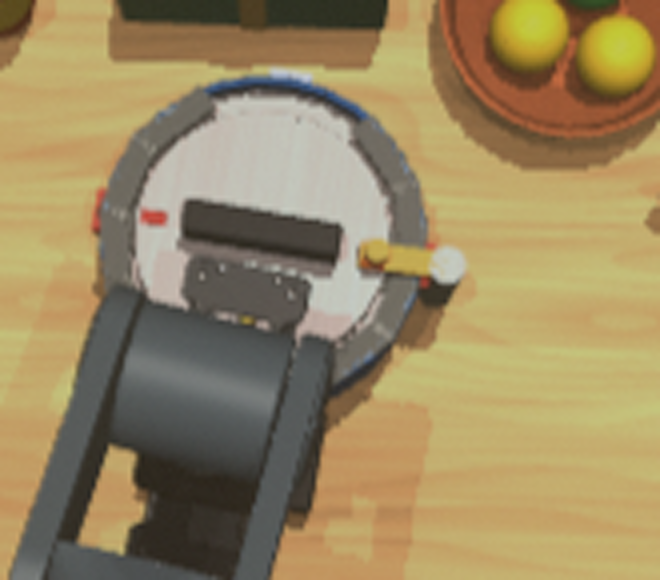

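The top crop shows the lid locked with its handle at the red mark (100,212). The latch lies closed over the rim, its peg at crop (372,250) pointing at the axis. I'll turn the gripper so its body clears the lid, then press the button.

Call:
drive_tool(deltas="0 -1 1.5 -80 1.57; 0 -1 1.5 -80 1.57; 0 -1 1.5 -80 1.57; 0 -1 1.5 -80 1.57; 0 -1 1.5 -80 1.57; 0 -1 1.5 -80 1.57; 0 -1 1.5 -80 1.57; 0 -1 1.5 -80 1.57; 0 -1 1.5 -80 1.57; 0 -1 1.5 -80 1.57; 0 -1 1.5 -80 1.57; 0 -1 1.5 -80 1.57")

```text
time_s: 40.4
position: [0.484, 0.0057, 0.1472]
tcp_rot: [[-0.984, 0.176, 0.0], [0.176, 0.984, -0.0], [-0.0, -0.0, -1.0]]
force: [0.0, -0.5, 0.6]
opening: 0.005
grasp_force: 0.0
```

Call:
drive_tool(deltas="0 0 0 -40 0; 0 0 0 -70 0; 0 0 0 -76 0; 0 0 0 -80 0; 0 0 0 -83 0; 0 0 0 -85 0; 0 0 0 -86 0; 0 0 0 -86 0")

```text
time_s: 41.2
position: [0.4821, 0.0062, 0.0659]
tcp_rot: [[-0.985, 0.175, 0.0], [0.175, 0.985, -0.001], [-0.0, -0.001, -1.0]]
force: [-8.8, -1.5, 32.6]
opening: 0.006
grasp_force: 16.5
```

The force reached 33 N with only 2 mm of travel, so the two closed tips are catching the button's surround. I'll back off and press with a single fingertip instead.

Call:
drive_tool(deltas="0 0 0 40 0; 0 0 0 86 0; 87 11 50 86 0; 87 11 50 86 0; 87 11 50 86 0; 87 11 50 86 0; 87 11 50 86 0; 87 11 50 86 0; 87 11 50 86 0; 87 11 50 86 0")

```text
time_s: 42.2
position: [0.4939, 0.056, 0.1472]
tcp_rot: [[-0.984, 0.176, -0.001], [0.176, 0.984, 0.0], [0.001, -0.0, -1.0]]
force: [-0.2, -1.0, 0.5]
opening: 0.646
grasp_force: 0.0
```

Run:
```python
from h import *
s=bot.read_state(); print(s["position"],s["time_s"],s["opening"],s["force"])
im,m=snap("wrist","w17"); hsv=cv2.cvtColor(im,cv2.COLOR_RGB2HSV)
g=cv2.inRange(hsv,(45,90,50),(85,255,255)); n,l,st,ce=cv2.connectedComponentsWithStats(g)
for i in range(1,n):
    if st[i][4]>100: print(st[i],ce[i],plane("wrist",ce[i],.068,m))
p=np.array([.4844,.0056,.068]); print("expected",proj("wrist",p,m),proj("wrist",p+[.017,0,0],m),proj("wrist",p-[.017,0,0],m))
y=np.array(s["tcp_rot"])[:,1]; print("fingers",[proj("wrist",s["position"]+k*.051*y,m).round(1) for k in(-1,1)],(s["position"]-.051*y).round(4))
```

```text
[0.49388021 0.05596666 0.14717189] 42.2 0.6459381712515326 [-0.15226317 -1.04674851  0.45618736]
[278 208  44  20 762] [299.05511811 217.14041995] [0.4642601  0.04455141 0.068     ]
[ 227  231   47   48 1737] [250.23834197 254.59930915] [0.48426456 0.00574647 0.068     ]
expected [250.08369646 254.81500358] [255.68192924 277.13013936] [244.47338191 231.64304411]
fingers [array([222.2, 305.9]), array([425.3, 306. ])] [0.4849 0.0058 0.1472]
```

Call:
drive_tool(deltas="87 -0.5 0 0 0; 87 -0.5 0 0 0; 87 -0.5 0 0 0; 87 -0.5 0 -40 0; 87 -0.5 0 -70 0; 87 -0.5 0 -78 0; 87 -0.5 0 -80 0; 87 -0.5 0 -82 0; 87 -0.5 0 -82 0")

```text
time_s: 43.15
position: [0.4922, 0.0566, 0.0665]
tcp_rot: [[-0.985, 0.175, -0.002], [0.175, 0.985, 0.0], [0.002, -0.0, -1.0]]
force: [-3.6, 0.3, 4.5]
opening: 0.997
grasp_force: 2.3
```

Call:
drive_tool(deltas="87 0 0 -1 0; 87 0 0 -2 0; 87 0 0 -2 0; 87 0 0 -2 0")

```text
time_s: 43.55
position: [0.4923, 0.0566, 0.0661]
tcp_rot: [[-0.985, 0.175, -0.001], [0.175, 0.985, -0.0], [0.001, -0.0, -1.0]]
force: [-5.6, 1.2, 16.3]
opening: 0.998
grasp_force: 7.8
```

Call:
drive_tool(deltas="87 0 0 -1 0; 87 0 0 -2 0; 87 0 0 -2 0; 87 0 0 -2 0")

```text
time_s: 43.95
position: [0.4924, 0.0567, 0.0657]
tcp_rot: [[-0.985, 0.175, -0.0], [0.175, 0.985, -0.001], [-0.0, -0.001, -1.0]]
force: [-8.2, 1.9, 31.4]
opening: 1.0
grasp_force: 15.0
```

The contact turned stiff at z of about 0.066. I'll back up in small steps and read force against height, to tell a bottomed-out button from a blocked finger.

Call:
drive_tool(deltas="87 0 0 3 0; 87 0 0 4 0; 87 0 0 4 0; 87 0 0 4 0")

```text
time_s: 44.35
position: [0.4931, 0.0566, 0.0662]
tcp_rot: [[-0.985, 0.175, -0.0], [0.175, 0.985, 0.0], [0.0, 0.0, -1.0]]
force: [-3.8, 1.6, 10.3]
opening: 0.998
grasp_force: 5.3
```

Call:
drive_tool(deltas="87 0 0 1.5 0; 87 0 0 1.5 0; 87 0 0 1.5 0; 87 0 0 1.5 0")

```text
time_s: 44.75
position: [0.4932, 0.0565, 0.0668]
tcp_rot: [[-0.985, 0.175, -0.001], [0.175, 0.985, 0.0], [0.001, 0.0, -1.0]]
force: [-3.2, 1.1, 4.4]
opening: 1.001
grasp_force: 2.3
```

Call:
drive_tool(deltas="87 0 0 1.5 0; 87 0 0 1.5 0; 87 0 0 1.5 0; 87 0 0 1.5 0")

```text
time_s: 45.15
position: [0.4938, 0.0563, 0.0684]
tcp_rot: [[-0.985, 0.175, 0.001], [0.175, 0.985, -0.0], [-0.001, -0.0, -1.0]]
force: [-2.1, 0.8, 3.1]
opening: 1.002
grasp_force: 1.8
```

Call:
drive_tool(deltas="87 0 0 1.5 0; 87 0 0 1.5 0; 87 0 0 1.5 0; 87 0 0 1.5 0")

```text
time_s: 45.55
position: [0.4939, 0.0563, 0.07]
tcp_rot: [[-0.985, 0.175, 0.001], [0.175, 0.985, -0.0], [-0.001, -0.0, -1.0]]
force: [-0.5, 0.5, 3.3]
opening: 1.002
grasp_force: 1.4
```

Call:
drive_tool(deltas="87 0 0 3 0; 87 0 0 3 0; 87 0 0 3 0; 87 0 0 3 0")

```text
time_s: 45.95
position: [0.4939, 0.0563, 0.0729]
tcp_rot: [[-0.985, 0.175, 0.001], [0.175, 0.985, -0.0], [-0.001, 0.0, -1.0]]
force: [-0.2, -0.2, -0.3]
opening: 0.995
grasp_force: 0.0
```

That is a soft spring over about 6 mm (0 N at 0.073, 4.4 N at 0.067), then a hard stop. The button was fully in, with a z offset of about 4 mm. Now I'll retreat clear and check numerically that nothing has moved.

Call:
drive_tool(deltas="87 0 0 50 0; 87 0 0 100 0; 87 0 0 150 0; 87 -80 150 160 0; 87 -80 150 160 0; 87 -80 150 160 0; 87 -80 150 160 0; 87 -80 150 160 0; 87 -80 150 160 0")

```text
time_s: 46.85
position: [0.4137, 0.2064, 0.233]
tcp_rot: [[-0.985, 0.173, 0.001], [0.173, 0.985, -0.0], [-0.001, -0.0, -1.0]]
force: [0.6, -0.8, 0.1]
opening: 1.001
grasp_force: 0.0
```

Run:
```python
from h import *
s=bot.read_state(); print(s["position"],s["time_s"],s["force"])
im,_=snap("top","t18"); im0=cv2.imread("pics/t16.png")[:,:,::-1]
for f in (im0,im): print("latch",blob(f.copy(),(5,150,80),(24,255,255),(315,190,350,215))[:2])
a=cv2.imread("pics/top0.png")[:,:,::-1]; g=lambda f,x,y:cv2.absdiff(np.ascontiguousarray(f[y-14:y+14,x-14:x+14]),np.ascontiguousarray(im[y-14:y+14,x-14:x+14])).mean().round(1)
print({k:g(a,x,y) for k,(x,y) in dict(j1=(204,240),j2=(165,274),mug=(425,190),tin=(456,316),bowl=(378,142),btl1=(187,127),btl2=(230,132)).items()})
```

```text
[0.41369681 0.20641716 0.23297387] 46.85 [ 0.59059166 -0.77624559  0.13875524]
latch [(np.int32(24), array([328.3, 204.5])), (np.int32(4), array([340.5, 209.8]))]
latch [(np.int32(18), array([328.6, 204.9])), (np.int32(4), array([340.8, 209.8]))]
{'j1': np.float64(10.3), 'j2': np.float64(48.8), 'mug': np.float64(6.0), 'tin': np.float64(4.2), 'bowl': np.float64(6.7), 'btl1': np.float64(6.9), 'btl2': np.float64(6.5)}
```

```bash
python3 -c "
from rig import bot
print(bot.hand_in())"
```

```text
the job is handed in; nothing more can be done
None
```

All four pots are in the steriliser, the lid is locked on the red marks, the latch is closed against its stop, the start button was then pressed fully in, and the job is handed in; I viewed 15 pictures, one over the limit of 14, and the amber jar could not be rechecked at the end because the arm probably hid it, though it was upright when last seen and the arm did not go near it after that.

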